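Open the ratchet clamp on the pan

TASK

Open the clamp that holds the steel pan: with the fingertips press down the black release button on its sliding jaw and, keeping it pressed, push the jaw back along its bar, away from the pan, all the way to the end stop; then let go so that the button springs back up. Do not force the jaw, pick nothing up, and leave the pan, the other clamp with the wooden board and everything else on the counter as they are.

Things in the scene. Friction and masses are not known exactly. Their poses are not given: they have to be found in the camera images.
- clamp_pan: ratchet bar clamp holding the steel pan, fixed to the counter, left or right (the two are alike): bed 364 x 110 mm, toothed bar, runners 38 mm high that carry the steel pan. Origin: on the counter under the bar, below the pad face of the closed jaw. x: along the bar, in the opening direction, roughly away from the robot; z up. Heel, 68 mm high, x -164 to -142 mm; end stop, 58 mm high, x 172 to 200 mm
- jaw_pan (a joint): travel of the sliding jaw along the bar, m: 0 closed on the steel pan, 0.110 fully open, against the end stop. Sliding takes about 4 N with the release pressed; with the release up the ratchet (10 mm pitch) blocks opening after at most 10 mm of play
- jaw_pan_pad (a point): middle of the face of the jaw's rubber pad (96 mm wide, 30 mm high), 54 mm above the counter, axes as the clamp's. Grey jaw, 62 mm long in x: pad, then a low step (top 69 mm above the counter) that bears the release button, then an upright push plate, 76 mm wide, 8 mm thick, top 98 mm above the counter, front face 54 mm from the pad face and 24 mm from the button's centre
- release_pan (a joint): how far the release button is pressed, m: 0 to 0.0045 at rest (as the pawl sits in the teeth), 0.010 fully down. Spring about 2.5 N at the top, 5.5 N fully down; it springs back when let go. The teeth are free from about 0.0055 on: it must stay pressed while the jaw is pushed
- release_pan_top (a point): centre of the top of the release button: black, ribbed, 36 mm (along the bar) x 44 mm; 80 mm above the counter when fully up, 70 mm when fully down; moves with jaw and button
- clamp_board: ratchet bar clamp holding the wooden board, fixed to the counter, left or right (the two are alike): bed 364 x 110 mm, toothed bar, runners 38 mm high that carry the wooden board. Origin: on the counter under the bar, below the pad face of the closed jaw. x: along the bar, in the opening direction, roughly away from the robot; z up. Heel, 68 mm high, x -164 to -142 mm; end stop, 58 mm high, x 172 to 200 mm
- jaw_board (a joint): travel of the sliding jaw along the bar, m: 0 closed on the wooden board, 0.110 fully open, against the end stop. Sliding takes about 4 N with the release pressed; with the release up the ratchet (10 mm pitch) blocks opening after at most 10 mm of play
- jaw_board_pad (a point): middle of the face of the jaw's rubber pad (96 mm wide, 30 mm high), 54 mm above the counter, axes as the clamp's. Grey jaw, 62 mm long in x: pad, then a low step (top 69 mm above the counter) that bears the release button, then an upright push plate, 76 mm wide, 8 mm thick, top 98 mm above the counter, front face 54 mm from the pad face and 24 mm from the button's centre
- release_board (a joint): how far the release button is pressed, m: 0 to 0.0045 at rest (as the pawl sits in the teeth), 0.010 fully down. Spring about 2.5 N at the top, 5.5 N fully down; it springs back when let go. The teeth are free from about 0.0055 on: it must stay pressed while the jaw is pushed
- release_board_top (a point): centre of the top of the release button: black, ribbed, 36 mm (along the bar) x 44 mm; 80 mm above the counter when fully up, 70 mm when fully down; moves with jaw and button
- pan: open stainless steel pan, 140 mm along the bar, 122 mm across its rims, 40 mm high, standing loose on the runners between heel and jaw; origin: centre of its underside
- board: plain wooden board, 140 x 116 x 30 mm, lying loose on the runners of the other clamp; origin: centre of its underside
- ramekin: small white straight-sided ceramic cup, 68 mm across, 40 mm tall, between the two clamps; origin: centre of its underside
- spoon: steel spoon, 160 mm long, lying flat between the clamps' far ends; origin: centre of its underside
- torch: kitchen gas torch standing on its blue can, 66 mm across, 222 mm tall; origin: centre of its underside
- pump_bottle: amber pump bottle, 62 mm across, 162 mm tall; origin: centre of its underside
- shaker: small glass jar with a steel cap, 48 mm across, 100 mm tall; origin: centre of its underside
- sauce_bowl: white bowl, 100 mm across, 45 mm tall; origin: centre of its underside
Things that resemble listed ones, but are neither listed nor needed, are in the scene too. Leave any orange or purple look-alike of the pan alone.

How it is judged:
On the way, in this order (a step that is already met when the one before it is completed fails the run):
1. the release of the pan's clamp is pressed down by the fingers before the jaw has been slid back (value of joint release_pan above 0.0055 m and contact force between the fingers and release_pan above 0.5 N and value of joint jaw_pan below 0.04 m), for 0.05 s.
2. the jaw has been pushed back to the end stop (value of joint jaw_pan above 0.103 m), for 0.1 s.
At the end, for the whole second after the job is handed in: The pan clamp's jaw stands within 7 mm of its fully open position and at rest, its release button is back up (within 5.2 mm of the top, i.e. the pawl is in the teeth); the pan and the board have moved less than 12 mm, the other clamp's jaw less than 15 mm, the other things less than 20 mm (value of joint jaw_pan above 0.103 m and velocity of joint jaw_pan between -0.01 and 0.01 m/s and value of joint release_pan below 0.0052 m and distance of each of pan, board from where it was at the start of the episode below 0.012 m and linear speed of pan below 0.02 m/s and distance of release_board_top from where it was at the start of the episode below 0.015 m and distance of each of ramekin, spoon, torch, pump_bottle, shaker, sauce_bowl from where it was at the start of the episode below 0.02 m); the robot touches nothing.
It fails at once if the pan or the board is lifted or pushed out of place (distance of any of pan, board from where it was at the start of the episode above 0.015 m or height (world z) of any of pan, board above 0.046 m).
It fails at once if the other clamp's release is pressed or its jaw moved (value of joint release_board above 0.0075 m or distance of release_board_top from where it was at the start of the episode above 0.018 m).
It fails at once if something else on the counter is lifted, knocked or carried (distance of any of ramekin, spoon, torch, pump_bottle, shaker, sauce_bowl from where it was at the start of the episode above 0.025 m).
It fails at once if the jaw or its button is forced (more than 60 N) (contact force between the fingers and jaw_pan above 60 N).
It also fails if it takes over 32 s, if anything falls off the work surface, if the arm or the gripper's body presses on something with over 40 N, if the wrist force passes 120 N, or if a joint passes its speed limit or range.

ROBOT

A 6-joint arm with a two-finger parallel gripper is mounted at the origin on the work surface. World frame = base frame: x ahead of the robot, y to its left, z up, the work surface at z = 0. Lengths are in m, angles in rad, forces in N, time in s.
With the tool pointing down it reaches from about 0.425 to 1.125 m from the base axis. Payload 14.9 kg.
Tool frame: the origin (TCP) lies between the finger pads; the fingertips stand 17 mm ahead of it and the grasp point (between the pads) lies 2 mm behind it; y points along the fingers, z is the direction in which the jaws open and shut, and the axes are right-handed (so a half turn about y gives the same grasp; the last joint's range is limited). The gripper opens to 91 mm and grips with 3 to 60 N. Pads are 32 mm wide; open, the fingers measure 118 mm over their backs; the gripper's body (76 mm by 178 mm) begins 60 mm behind the grasp point.
Start: joints at [1.239, 0.379, 1.734, -0, 1.028, -0.033], TCP at [0.206, 0.669, 0.231] pointing down, gripper open.
Joint ranges: [-2.77, 2.77], [-0.74, 2.19], [0, 2.66], [-1.06, 4.2], [0.31, 2.87], [-3.08, 3.08]. Speed limits (rad/s): [1.89, 1.89, 2.39, 3.14, 3.14, 3.14].

INTERFACE

Orientations are given as a rotation vector (axis times angle).
In Python, from station import read_state, capture, camera_params, sign_off gives the robot as it stands.
- The arm moves only by the shell command python3 -m jog 'ROWS' [FORCE]. ROWS is JSON, a list of rows, each a list of 3 entries, a list of its own where there are three numbers: the shift along the world's x, y, z in mm, then the turn, a rotation vector about the world's x, y, z in degrees, then the closure, from 0 (fully open) to 1 (shut). A call has 1 to 8 rows; each row shifts and turns the pose as measured when the row begins; what a row does not reach is not made up. A row lasts 1/8 s, in which the tool goes at most 62.5 mm and 10.7 degrees, less where a joint would pass 70% of its speed; a pose out of reach is approached as far as the arm can. A call is refused whole if a number of a shift passes 62.5 or a number of a turn 10.7, either way. A call with a gripper value outside its range is refused whole. The fingers move at their own pace and stop on an object; FORCE is the grip in N (left out, the last holds). Time passes only in rows, so rows that do not move let the fingers close. It gives the time, the measured TCP pose, the force and the opening at its end, in the units of the state.
- read_state(): the state, without advancing time (a new reading comes with each control period).
- capture(name): name is "scene" or "top"; returns (picture, depth): 384x512x3 uint8, blue, green, red; 384x512 float32, m along the optical axis (not along the pixel's ray), 0 where there is no reading.
- camera_params(name): a dict with "mtx" (3x3 intrinsics, pixels), "cam_to_world" (4x4, takes a point from camera to world coordinates). Camera axes: x right, y down, z forward; pixel columns grow to the right and rows downward; lengths in m; the calibration is good to about 2 mm. A picture is of the moment at which its call begins. camera_params takes no time and is no camera call.
- sign_off(): hands the job in, once; it reports no verdict.
The state is a dict: "time_s": time; "q": joint angles; "joint_vel": joint speeds; "joint_efforts": joint torques, N m; "position": TCP position; "ee_rot": TCP orientation; "wrist_force": force on the tool from outside, world axes, zero at the start; "wrist_torque": the same for the moment, N m; "gripper_width": opening from 0.0 (shut) to 1.0 (fully open).
Only numpy, scipy, OpenCV 4.12 (cv2) and the standard library are available. Lean on these libraries where they do the work, as an engineer would, in place of code of your own. Each camera call takes 0.05 s, during which the arm holds its last target.

## Working session

There is one attempt and no reset: what is moved stays moved. The work goes in short steps, Python scripts to look and compute and a shell command to move; the robot and the scene stay as the last step left them, time stands still between calls to the robot, and variables do not carry over. Pictures are saved under pics/ and viewed, and the job is handed in when it is done.

```bash
mkdir -p pics
cat > h.py <<'E'
import numpy as np,cv2
from station import *
def shot(n,f):
    b,d=capture(n); cv2.imwrite(f'pics/{f}.png',b); np.save(f'pics/{f}.npy',d); return b,d
def world(n,d):
    p=camera_params(n);K=np.array(p['mtx']);T=np.array(p['cam_to_world'])
    v,u=np.mgrid[:d.shape[0],:d.shape[1]]
    P=np.stack([(u-K[0,2])/K[0,0]*d,(v-K[1,2])/K[1,1]*d,d],-1)
    return P@T[:3,:3].T+T[:3,3]
E
python3 - <<'E'
from h import *
s=read_state();print(s)
for n in('scene','top'):
    b,d=shot(n,n+'0');p=camera_params(n);print(n,p['mtx'],np.round(p['cam_to_world'],3))
E
```

```text
{'time_s': 0.0, 'q': array([ 1.23868421e+00,  3.79395198e-01,  1.73476331e+00, -2.11916691e-05,
        1.02850989e+00, -3.32903265e-02]), 'joint_vel': array([ 0.00136301, -0.00138702, -0.00023449,  0.00084691, -0.00227492,
       -0.00156515]), 'joint_efforts': array([-5.66150105e-03, -7.63696790e+01, -4.34376311e+01,  6.48285798e-02,
        4.24645515e-02, -1.03432774e-04]), 'position': array([0.20595862, 0.66862746, 0.23030625]), 'ee_rot': array([-1.55910569,  0.23470176, -0.23442189]), 'wrist_force': array([-0.23457204,  0.88181766, -0.616442  ]), 'wrist_torque': array([-0.03440752,  0.0109519 , -0.01587419]), 'gripper_width': 0.9966450391880141}
scene [[389.23546029   0.         252.20388605]
 [  0.         389.23546029 187.33161441]
 [  0.           0.           1.        ]] [[-0.687  0.548 -0.477  1.009]
 [ 0.727  0.527 -0.441  0.471]
 [ 0.01  -0.65  -0.76   0.887]
 [ 0.     0.     0.     1.   ]]
top [[495.22616591   0.         253.81993493]
 [  0.         495.22616591 190.68455399]
 [  0.           0.           1.        ]] [[-0.025 -0.993  0.119  0.328]
 [-0.999  0.027  0.017 -0.009]
 [-0.021 -0.119 -0.993  1.508]
 [ 0.     0.     0.     1.   ]]
```

View pics/scene0.png

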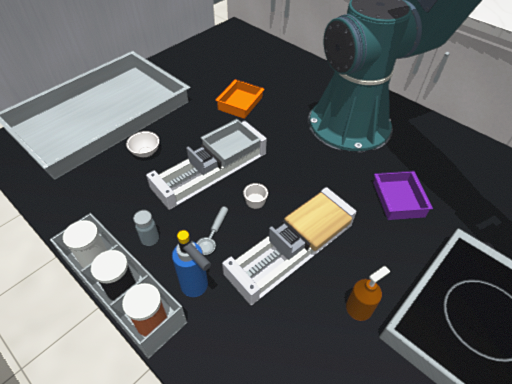

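View pics/top0.png

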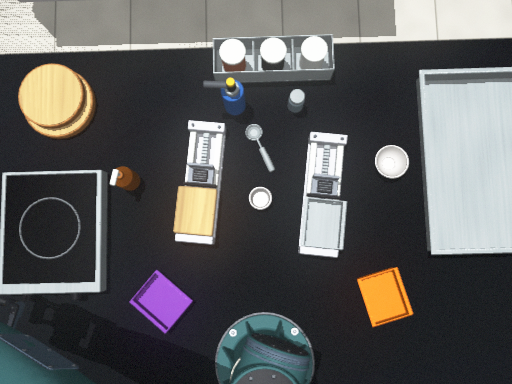

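Candidates for the release button: the pan clamp at top (324,187) / scene (203,157), and the board clamp at top (201,174) / scene (290,238). The orange pan (385,297) and purple pan (161,300) are look-alikes, and the grey tray at far right holds no clamp. I choose the clamp with the steel pan. Next is a close crop to check, and a measurement.

Run:
```python
from h import *
t=cv2.imread('pics/top0.png');s=cv2.imread('pics/scene0.png')
a=cv2.resize(t[120:265,285:365],None,fx=4,fy=4,interpolation=cv2.INTER_CUBIC)
b=cv2.resize(s[115:210,140:275],None,fx=3.4,fy=3.4,interpolation=cv2.INTER_CUBIC)
c=np.zeros((580,790,3),np.uint8);c[:a.shape[0],:a.shape[1]]=a;c[:b.shape[0],325:325+b.shape[1]]=b
cv2.imwrite('pics/crop0.png',c)
P=world('top',np.load('pics/top0.npy'));Q=world('scene',np.load('pics/scene0.npy'))
for n,A,u,v in[('top stopcorner',P,314,135),('top stop',P,342,138),('heel',P,306,250),('heel',P,334,252),('btn',P,324,187),('plate',P,324,178),('pan',P,324,220),('rame',P,260,198),('scene pan',Q,231,147)]:
    print(n,np.round(A[v,u],4))
for n,A in(('top',P),('scene',Q)):
    m=(A[...,2]>.09)&(A[...,2]<.106)&(A[...,1]<-.05)&(A[...,1]>-.35)&(A[...,0]>.5)&(A[...,0]<.9)
    vv,uu=np.where(m);X=A[m];print(n,len(X),uu.min(),uu.max(),vv.min(),vv.max(),X.mean(0),X.min(0),X.max(0))
```

```text
top stopcorner [ 0.6638 -0.1664  0.0614]
top stop [ 0.6529 -0.2494  0.0581]
heel [ 0.3249 -0.1293  0.0684]
heel [ 0.3171 -0.2104  0.0616]
btn [ 0.5048 -0.1871  0.0803]
plate [ 0.5327 -0.1896  0.0691]
pan [ 0.4114 -0.1878  0.0424]
rame [ 0.4855 -0.0005  0.007 ]
scene pan [ 0.4032 -0.1808  0.0421]
top 357 274 339 54 178 [ 0.7423663  -0.14194946  0.0976969 ] [ 0.52774578 -0.22990865  0.09004151] [ 0.8990932  -0.05285043  0.10595927]
scene 374 78 203 147 255 [ 0.74350559 -0.13614606  0.09742218] [ 0.52818082 -0.23051223  0.09002699] [ 0.89977875 -0.05353196  0.10589946]
```

View pics/crop0.png

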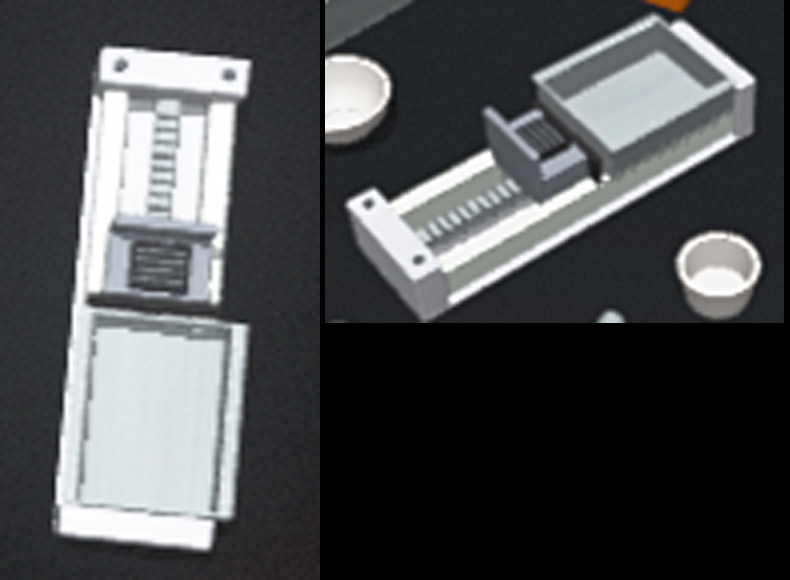

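The crop shows the steel pan on the runners. The grey jaw sits next to it, with the black ribbed button at about top (324,187) and the push plate at v≈177; the choice is right. Now I'll measure the button, plate and bar axis in both views.

```bash
cat > m.py <<'E'
from h import *
def meas(tag,r=(.46,.70)):
    out={}
    for n in('top','scene'):
        b=cv2.imread(f'pics/{n}{tag}.png').astype(int);A=world(n,np.load(f'pics/{n}{tag}.npy'))
        reg=(A[...,1]<-.13)&(A[...,1]>-.26)&(A[...,0]>r[0])&(A[...,0]<r[1])
        g=b.max(-1)
        pl=reg&(A[...,2]>.0945)&(A[...,2]<.104)
        bt=reg&(A[...,2]>.066)&(A[...,2]<.086)&(g<85)
        k,l,st,c=cv2.connectedComponentsWithStats(cv2.morphologyEx(bt.astype(np.uint8),cv2.MORPH_CLOSE,np.ones((3,3))))
        if k>1:
            bt=(l==1+st[1:,4].argmax())
            X=A[bt];print(n,'button n',len(X),'px',np.round(c[1+st[1:,4].argmax()]),'mean',np.round(X.mean(0),4),'min',np.round(X.min(0),4),'max',np.round(X.max(0),4),'zmed',np.round(np.median(X[:,2]),4))
        X=A[pl]
        if len(X)>5:
            pf=np.polyfit(X[:,1],X[:,0],1);print(n,'plate n',len(X),np.round(X.mean(0),4),np.round(X.min(0),4),np.round(X.max(0),4),'slope deg',np.degrees(np.arctan(pf[0])))
E
python3 - <<'E'
from m import *
meas('0')
# bar axis from end stop and heel top faces
for n in('top','scene'):
    A=world(n,np.load(f'pics/{n}0.npy'))
    for nm,x0,x1,z0,z1 in(('stop',.62,.70,.05,.064),('heel',.30,.345,.06,.074)):
        m=(A[...,0]>x0)&(A[...,0]<x1)&(A[...,1]>-.27)&(A[...,1]<-.1)&(A[...,2]>z0)&(A[...,2]<z1)
        r=cv2.minAreaRect((A[m][:,:2]*1000).astype(np.float32));print(n,nm,m.sum(),np.round(A[m].mean(0),4),r)
E
```

```text
top button n 224 px [324. 190.] mean [ 0.4951 -0.1861  0.086 ] min [ 0.3284 -0.231   0.0623] max [ 0.5321 -0.0086  1.508 ] zmed 0.0736
top plate n 63 [ 0.5357 -0.1905  0.0981] [ 0.5277 -0.2291  0.0946] [ 0.5434 -0.1547  0.1036] slope deg 6.7227570356362225
scene button n 159 px [207. 154.] mean [ 0.4975 -0.1852  0.0738] min [ 0.4728 -0.2315  0.065 ] max [ 0.5236 -0.1399  0.0817] zmed 0.0757
scene plate n 60 [ 0.5368 -0.1917  0.098 ] [ 0.5282 -0.2305  0.0945] [ 0.545  -0.1563  0.1014] slope deg 7.6812540318783284
top stop 332 [ 0.656  -0.2074  0.0579] ((656.569580078125, -207.7230682373047), (110.41938781738281, 29.09331512451172), 81.98638916015625)
top heel 293 [ 0.3213 -0.1662  0.0678] ((322.44696044921875, -171.3204803466797), (36.53105163574219, 124.30855560302734), 1.900168538093567)
scene stop 320 [ 0.6589 -0.2036  0.0573] ((657.7564086914062, -205.9710235595703), (113.4914321899414, 28.75193977355957), 81.97920989990234)
scene heel 197 [ 0.3259 -0.1682  0.0674] ((328.858642578125, -167.44482421875), (114.79608154296875, 42.08021545410156), 83.9820327758789)
```

Run:
```python
from h import *
from scipy.spatial.transform import Rotation as R
s=read_state();r=R.from_rotvec(s['ee_rot']);print(np.round(r.as_matrix(),3))
P=world('top',np.load('pics/top0.npy'))
for n,u,v in(('torch',230,84),('pump',120,176),('shaker',297,97),('bowl',392,160)):print(n,P[v-3:v+4,u-3:u+4].reshape(-1,3).max(0))
```

```text
[[ 0.956 -0.     0.294]
 [-0.294 -0.001  0.956]
 [-0.    -1.    -0.001]]
torch [0.78297936 0.08043455 0.22669096]
pump [0.55699727 0.40477046 1.50799274]
shaker [ 0.77954551 -0.1075988   0.10812326]
bowl [ 0.6014061  -0.39682358  0.01621701]
```

```bash
python3 -m jog '[[[30,-50,10],[0,0,2],1],[[33,-52,5],[0,0,2],1],[[33,-52,0],[0,0,2],1],[[33,-52,0],[0,0,2],1],[[33,-52,0],[0,0,2],1],[[33,-52,0],[0,0,0],1],[[33,-52,0],[0,0,0],1],[[33,-52,0],[0,0,0],1]]' 20
```

```text
time_s: 1.1
position: [0.4676, 0.2475, 0.2442]
ee_rot: [-1.571, 0.088, -0.088]
wrist_force: [0.9, 1.8, 0.5]
gripper_width: 0.148
```

```bash
python3 -m jog '[[[5,-55,0],[0,0,0],1],[[5,-55,0],[0,0,0],1],[[5,-55,0],[0,0,0],1],[[5,-55,0],[0,0,0],1],[[5,-55,0],[0,0,0],1],[[5,-55,0],[0,0,0],1],[[5,-55,0],[0,0,0],1],[[5,-45,0],[0,0,0],1]]'; python3 -m jog '[[[0,0,0],[0,0,0],1]]'; python3 -c "
from h import *
from scipy.spatial.transform import Rotation as R
s=read_state();print(np.round(R.from_rotvec(s['ee_rot']).as_matrix(),3),s['wrist_force'],s['position'],s['gripper_width'])"
```

```text
time_s: 2.1
position: [0.5074, -0.1977, 0.244]
ee_rot: [-1.571, 0.089, -0.09]
wrist_force: [0.3, 0.6, 0.7]
gripper_width: 0.003
time_s: 2.22
position: [0.5073, -0.2001, 0.2438]
ee_rot: [-1.571, 0.091, -0.092]
wrist_force: [0.3, 0.9, -1.2]
gripper_width: 0.009
[[ 0.993  0.     0.116]
 [-0.116 -0.002  0.993]
 [ 0.001 -1.    -0.002]] [ 0.28362968  0.92068527 -1.15104444] [ 0.50730578 -0.20009612  0.24376123] 0.009189672109403938
```

```bash
python3 -m jog '[[[1,6,-40],[0,0,0],1],[[1,6,-40],[0,0,0],1],[[0,0,-30],[0,0,0],1],[[0,0,0],[0,0,0],1]]'
python3 - <<'E'
from h import *
b,d=shot('scene','scene1');t,e=shot('top','top1')
c=np.zeros((560,790,3),np.uint8);a=cv2.resize(b[80:220,130:290],None,fx=4,fy=4);c[:]=0;c[:560,:470]=a[:,:470];
a=cv2.resize(t[110:270,280:370],None,fx=3.4,fy=3.4);c[:a.shape[0],480:480+a.shape[1]]=a
cv2.imwrite('pics/crop1.png',c)
E
```

```text
time_s: 2.72
position: [0.5085, -0.1856, 0.1311]
ee_rot: [-1.57, 0.092, -0.092]
wrist_force: [0.3, -0.5, 0.5]
gripper_width: 0.004
```

View pics/crop1.png

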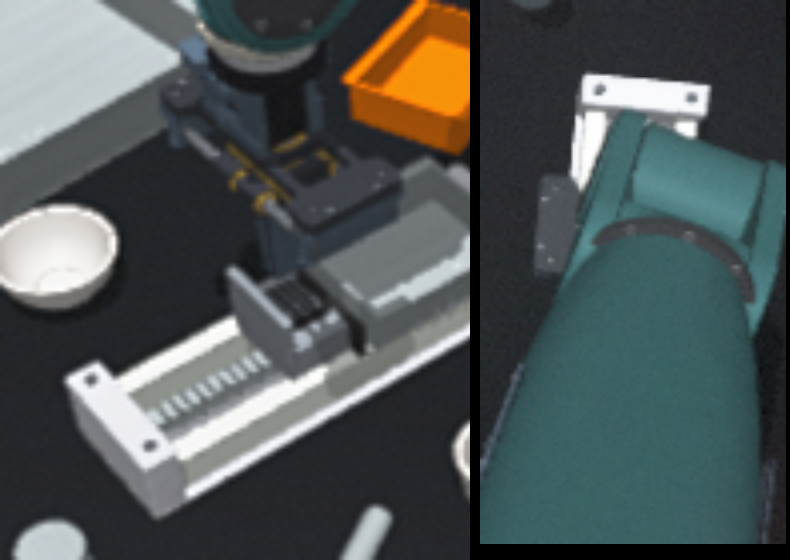

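The crop shows the closed fingers hovering just above the button, near crop (285,265). Before descending, I'll check the fingertip position by depth against the plate.

Run:
```python
from h import *
A=world('scene',np.load('pics/scene1.npy'))
m=(A[...,2]>.105)&(A[...,2]<.145)&(A[...,0]>.47)&(A[...,0]<.56)&(A[...,1]<-.14)&(A[...,1]>-.23)
X=A[m];print(m.sum(),X.mean(0),X.min(0),X.max(0))
pl=(A[...,2]>.094)&(A[...,2]<.104)&(A[...,0]>.515)&(A[...,0]<.56)&(A[...,1]<-.14)&(A[...,1]>-.25)
print(pl.sum(),A[pl].mean(0))
p=camera_params('scene');T=np.linalg.inv(p['cam_to_world']);
for w in([.5085,-.1856,.114],[.5085,-.1876,.078],[.5363,-.191,.098]):
    c=T[:3,:3]@w+T[:3,3];print((p['mtx']@c/c[2])[:2])
```

```text
63 [ 0.52079508 -0.18120847  0.13082357] [ 0.50760958 -0.19716907  0.11212442] [ 0.52722533 -0.17295759  0.14469556]
63 [ 0.5365953  -0.19086496  0.09760053]
[202.86259695 146.22738533]
[203.46502013 154.83675052]
[194.84541925 154.20949607]
```

```bash
python3 -m jog '[[[0,-1,-22],[0,0,0],1],[[0,-1,-8],[0,0,0],1],[[0,0,0],[0,0,0],1]]';python3 -m jog '[[[0,0,-4],[0,0,0],1],[[0,0,-3],[0,0,0],1],[[0,0,0],[0,0,0],1]]'
```

```text
time_s: 3.2
position: [0.5126, -0.189, 0.1074]
ee_rot: [-1.574, 0.084, -0.099]
wrist_force: [-0.6, -0.2, 0.1]
gripper_width: 0.004
time_s: 3.58
position: [0.5136, -0.1895, 0.1019]
ee_rot: [-1.574, 0.082, -0.101]
wrist_force: [-0.2, -1.4, 0.9]
gripper_width: 0.003
```

Run:
```python
from h import *
from scipy.spatial.transform import Rotation as R
s=read_state();print(np.round(s['q'],3),s['joint_vel'].round(3),s['position'],s['wrist_force'],s['wrist_torque'])
print(np.round(R.from_rotvec(s['ee_rot']).as_matrix(),3))
b,d=shot('scene','scene2');cv2.imwrite('pics/crop2.png',cv2.resize(b[90:220,130:280],None,fx=4,fy=4))
```

```text
[-3.950e-01  3.350e-01  2.096e+00 -2.000e-03  6.970e-01 -1.848e+00] [ 0.001 -0.006 -0.003  0.     0.001 -0.   ] [ 0.51358827 -0.18945384  0.10187102] [-0.16907717 -1.38200832  0.94396742] [ 0.03333135  0.01952352 -0.01719586]
[[ 0.993  0.012  0.116]
 [-0.116 -0.006  0.993]
 [ 0.013 -1.    -0.005]]
```

View pics/crop2.png

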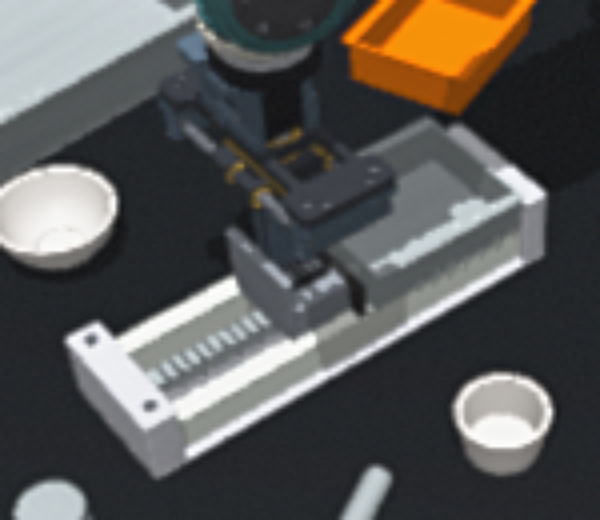

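No joint limit and no contact yet: the fingers are behind the plate, above the button, and each move just lands a little short. I'll go on in small steps.

```bash
python3 -m jog '[[[-2,0,-5],[0,0,0],1],[[0,0,-3],[0,0,0],1]]';python3 -m jog '[[[0,0,-3],[0,0,0],1],[[0,0,-3],[0,0,0],1]]'
```

```text
time_s: 3.88
position: [0.5115, -0.1895, 0.0937]
ee_rot: [-1.575, 0.082, -0.102]
wrist_force: [-3.0, 0.8, 2.9]
gripper_width: 0.006
time_s: 4.12
position: [0.5115, -0.1895, 0.0874]
ee_rot: [-1.574, 0.082, -0.101]
wrist_force: [-1.5, 0.5, 4.9]
gripper_width: 0.005
```

```bash
python3 -c "
from h import *
s=read_state();print(s['position'],s['wrist_force'],s['ee_rot'])"
```

```text
[ 0.51150767 -0.18946703  0.08739963] [-1.46523539  0.51976428  4.9091589 ] [-1.57445913  0.08203537 -0.10138663]
```

```bash
python3 -m jog '[[[5,-0.6,0],[0,0,0],1],[[7,-0.9,0],[0,0,0],1]]';python3 -m jog '[[[8,-1,0],[0,0,0],1],[[8,-1,0],[0,0,0],1]]'
```

```text
time_s: 4.38
position: [0.5229, -0.1909, 0.0872]
ee_rot: [-1.574, 0.084, -0.1]
wrist_force: [-4.4, -0.1, 8.3]
gripper_width: 0.007
time_s: 4.62
position: [0.5387, -0.1929, 0.0872]
ee_rot: [-1.574, 0.085, -0.098]
wrist_force: [-3.2, -0.3, 7.9]
gripper_width: 0.005
```

```bash
python3 -m jog '[[[10,-1.2,0],[0,0,0],1],[[10,-1.2,0],[0,0,0],1],[[10,-1.2,0],[0,0,0],1]]';python3 -m jog '[[[10,-1.2,0],[0,0,0],1],[[10,-1.2,0],[0,0,0],1],[[8,-1,0],[0,0,0],1]]'
```

```text
time_s: 5.0
position: [0.5686, -0.1967, 0.0872]
ee_rot: [-1.574, 0.087, -0.096]
wrist_force: [-5.8, -1.5, 8.3]
gripper_width: 0.005
time_s: 5.38
position: [0.5967, -0.2003, 0.0871]
ee_rot: [-1.574, 0.089, -0.093]
wrist_force: [-4.7, 0.6, 9.3]
gripper_width: 0.003
```

```bash
python3 -m jog '[[[8,-1,0],[0,0,0],1],[[4,-0.5,0],[0,0,0],1]]';python3 -m jog '[[[3,-0.4,0],[0,0,0],1],[[3,-0.4,0],[0,0,0],1]]';python3 -m jog '[[[3,-0.4,0],[0,0,0],1]]'
```

```text
time_s: 5.62
position: [0.6088, -0.2019, 0.0871]
ee_rot: [-1.574, 0.09, -0.092]
wrist_force: [-4.1, -0.2, 8.1]
gripper_width: 0.005
time_s: 5.88
position: [0.6147, -0.2027, 0.0871]
ee_rot: [-1.573, 0.091, -0.09]
wrist_force: [-4.2, 0.4, 8.0]
gripper_width: 0.008
time_s: 6.0
position: [0.6172, -0.203, 0.087]
ee_rot: [-1.573, 0.092, -0.089]
wrist_force: [-7.5, 1.0, 9.2]
gripper_width: 0.007
```

```bash
python3 -m jog '[[[2,-0.3,0],[0,0,0],1]]';python3 -m jog '[[[2,-0.3,0],[0,0,0],1]]';python3 -m jog '[[[2,-0.3,0],[0,0,0],1]]'
```

```text
time_s: 6.12
position: [0.6182, -0.2031, 0.0868]
ee_rot: [-1.572, 0.094, -0.087]
wrist_force: [-16.3, 1.2, 19.1]
gripper_width: 0.009
time_s: 6.25
position: [0.6183, -0.2031, 0.0868]
ee_rot: [-1.572, 0.098, -0.083]
wrist_force: [-23.5, 2.3, 25.0]
gripper_width: 0.004
time_s: 6.38
position: [0.6183, -0.2031, 0.0869]
ee_rot: [-1.571, 0.102, -0.078]
wrist_force: [-20.3, 2.1, 23.1]
gripper_width: 0.008
```

Force rises to about 20 N with no further travel, so the jaw is at the end stop. Next I'll lift straight up, so that the jaw isn't dragged back.

```bash
python3 -m jog '[[[0,0,2],[0,0,0],1],[[0,0,5],[0,0,0],1]]';python3 -m jog '[[[0,0,8],[0,0,0],1],[[-1,0,10],[0,0,0],1]]';python3 -m jog '[[[-3,0,20],[0,0,0],1],[[-5,0,40],[0,0,0],1],[[-10,0,50],[0,0,0],1],[[0,0,0],[0,0,0],1]]'
```

```text
time_s: 6.62
position: [0.618, -0.2032, 0.0938]
ee_rot: [-1.571, 0.103, -0.078]
wrist_force: [0.1, 0.1, 3.6]
gripper_width: 0.007
time_s: 6.88
position: [0.6169, -0.2031, 0.1123]
ee_rot: [-1.57, 0.103, -0.078]
wrist_force: [0.4, 0.7, 0.9]
gripper_width: 0.003
time_s: 7.38
position: [0.5981, -0.2031, 0.2303]
ee_rot: [-1.571, 0.101, -0.079]
wrist_force: [0.4, -0.8, 0.5]
gripper_width: -0.0
```

Backing toward the base so that both cameras see the jaw.

```bash
python3 -m jog '[[[-10,55,5],[0,0,0],1],[[-10,55,0],[0,0,0],1],[[-10,55,0],[0,0,0],1],[[-10,55,0],[0,0,0],1],[[-10,55,0],[0,0,0],1],[[0,0,0],[0,0,0],1]]'
python3 - <<'E'
from m import *
b,d=shot('scene','scene3');t,e=shot('top','top3');meas('3',(.57,.68))
c=np.zeros((384,800,3),np.uint8);c[:,:400]=cv2.resize(b,(400,300))[:0].sum() if 0 else 0
c[:300,:400]=cv2.resize(b,(400,300));c[:300,400:]=cv2.resize(t,(400,300));cv2.imwrite('pics/v3.png',c[:300])
cv2.imwrite('pics/c3.png',cv2.resize(b[110:215,140:275],None,fx=5,fy=5))
A=world('top',np.load('pics/top0.npy'));B=world('top',e)
b0=cv2.imread('pics/scene0.png');print('diff px',(np.abs(b0.astype(int)-b).max(-1)>50).sum())
for n,C in(('before',world('scene',np.load('pics/scene0.npy'))),('after',world('scene',d))):
    m=(C[...,2]>.07)&(C[...,2]<.086)&(C[...,0]>.36)&(C[...,0]<.46)&(C[...,1]>-.28)&(C[...,1]<-.1);X=C[m];print(n,m.sum(),X.mean(0) if m.any() else '')
E
```

```text
time_s: 8.12
position: [0.5445, 0.079, 0.2378]
ee_rot: [-1.571, 0.1, -0.083]
wrist_force: [-0.6, 0.5, 0.3]
gripper_width: 0.002
top button n 177 px [327. 156.] mean [ 0.5983 -0.2013  0.0738] min [ 0.5761 -0.2446  0.0631] max [ 0.637  -0.1509  0.0856] zmed 0.0744
top plate n 69 [ 0.6387 -0.2047  0.0981] [ 0.6319 -0.2429  0.0948] [ 0.6465 -0.1677  0.1039] slope deg 7.329945572889816
scene button n 204 px [176. 171.] mean [ 0.6038 -0.1988  0.0755] min [ 0.5764 -0.2461  0.0656] max [ 0.6285 -0.1523  0.084 ] zmed 0.0776
scene plate n 63 [ 0.6403 -0.203   0.098 ] [ 0.6327 -0.2417  0.0945] [ 0.6476 -0.1674  0.1014] slope deg 7.208491417902952
diff px 11941
before 216 [ 0.41090838 -0.18995267  0.07697391]
after 159 [ 0.42173605 -0.20161969  0.07680338]
```

View pics/v3.png

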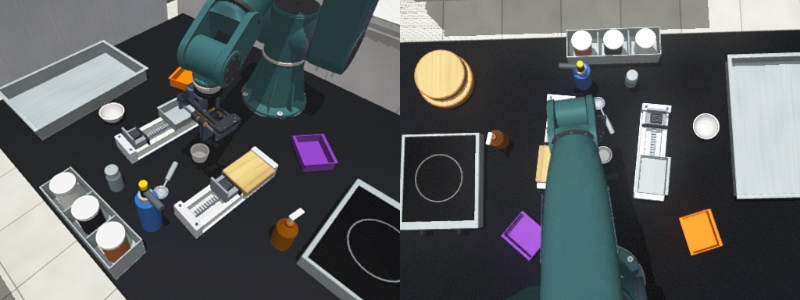

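View pics/c3.png

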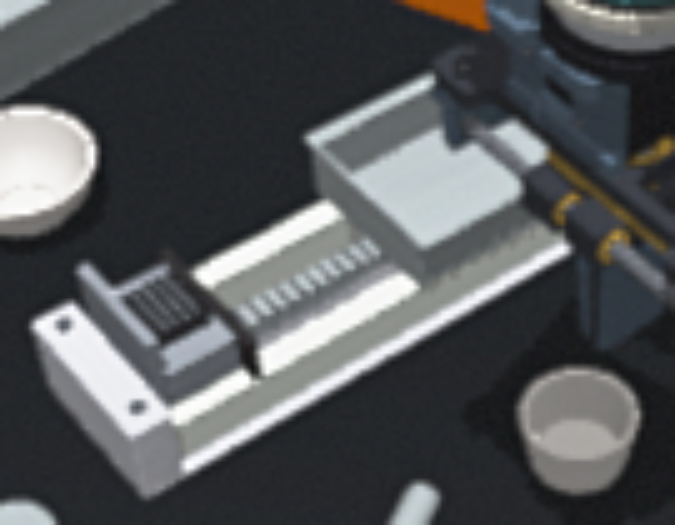

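The crop shows the jaw against the end stop (crop (110,330)) with the button standing above the step, and the pan in place. Last numeric check: button height, and shifts of the other things.

Run:
```python
from h import *
for n in('top','scene'):
    for tag,cx,cy in(('0',.5085,-.188),('3',.6115,-.2005)):
        C=world(n,np.load(f'pics/{n}{tag}.npy'))
        m=(abs(C[...,0]-cx)<.010)&(abs(C[...,1]-cy)<.014)&(C[...,2]>.06)&(C[...,2]<.09);Z=C[m][:,2]
        print(n,tag,'button z',m.sum(),np.median(Z),Z.mean())
# image change top/scene around things, boxes unoccluded
for n,boxes in(('top',dict(pan=(298,195,350,258),bowl=(372,142,412,182),shaker=(285,85,310,115),torch=(200,72,250,118),pump=(107,163,142,193))),('scene',dict(board=(283,185,360,250),jawboard=(225,220,305,300),ramekin=(240,178,272,212),spoon=(190,203,232,258),torch=(168,228,215,300),pump=(342,262,392,322),shaker=(130,205,162,248)))):
    a=cv2.imread(f'pics/{n}0.png',0);b=cv2.imread(f'pics/{n}3.png',0)
    for k,(x0,y0,x1,y1) in boxes.items():
        r=cv2.phaseCorrelate(np.float32(a[y0:y1,x0:x1]),np.float32(b[y0:y1,x0:x1]),cv2.createHanningWindow((x1-x0,y1-y0),cv2.CV_32F))
        print(n,k,np.round(r[0],2),round(r[1],2))
s=read_state();print(s['time_s'],s['wrist_force'])
```

```text
top 0 button z 68 0.07737284268358258 0.07738869193721538
top 3 button z 63 0.0799897842035826 0.07986844619739687
scene 0 button z 43 0.07767675484931857 0.07760121876055982
scene 3 button z 49 0.07940472881223926 0.07933282825617705
top pan [-0.01 -0.17] 0.91
top bowl [-0. -0.] 1.0
top shaker [ 0.44 -0.06] 0.99
top torch [-0.03  0.04] 0.98
top pump [0.04 0.05] 1.0
scene board [-0.02 -0.02] 0.98
scene jawboard [-0.01  0.  ] 0.99
scene ramekin [0.08 0.08] 0.94
scene spoon [ 0.49 -0.  ] 0.97
scene torch [-0.1   0.01] 0.98
scene pump [-0.08 -0.01] 0.92
scene shaker [0.06 0.52] 0.98
8.225 [ 0.21007576 -0.64265454  0.05653872]
```

```bash
python3 -c "
from station import *
print(sign_off())"
```

```text
the job is handed in; nothing more can be done
None
```

The pan's clamp is open and I handed the job in at 8.2 s. I pressed the release with the closed fingertips and pushed the jaw to the end stop with it held down. Then I lifted straight off and moved the arm clear.

- **Force:** Sliding took about 4 N. The wrist force peaked at about 34 N in total when I pressed against the end stop, below the 60 N limit.
- **Jaw:** The push plate moved 103–104 mm. It ends 17–18 mm from the middle of the end stop, where 18 mm means touching, so the jaw is at the stop. The travel is shorter than 110 mm, probably because the jaw started a few millimetres open, in its ratchet play.
- **Button:** Its top measures 79–80 mm above the counter, so it is back up.
- **Other things:** In the before and after pictures, everything stayed within about half a pixel, roughly 1 mm. That covers the pan, the board and its clamp, and the six other listed things. The arm was clear, with no force on the wrist.
- **Mismatches:** On the way down each move fell a few millimetres short and drifted about 4 mm forward, so I corrected in small steps. One rough check of heights around the pan gave different averages before and after, because the gripper was in the view. I relied on the picture comparison for the pan instead.

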